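Lock the drawbar with a linchpin and its sprung ring

TASK

Lock the drawbar on its hitch post with the linchpin: lift the linchpin out of its upright stand, lay it down flat on the bench and let go of it, then take it up again from above and push it, ring side up, through the cross hole of the post until its shoulder is home against the post. Then swing the sprung ring over the post and press it down until it snaps past the pin's end as far as it goes. Do not knock or shift the tools and other loose things lying about.

Things in the scene. Friction and masses are not known exactly. Their poses are not given: they have to be found in the camera images.
- linchpin_tab (a point): Linchpin: plain steel, square section, 148 mm long, about 0.25 kg, with a sprung ring. This point: middle of its 16 x 16 mm grip tab, the place to grasp. x along the pin to its tip, z to the side on which the ring stands, y along the ring's hinge. The tab runs from -22 to +27 mm in x; ring hinge line at x = +38 mm. Starts upright in the stand, tip down, the tab's top 160 mm above the bench.
- linchpin_shoulder (a point): point on the pin's axis in the front face of the shoulder flange (34 mm in y, 16 mm in z), 50 mm from the tab's middle towards the tip; same axes as the tab. Its flat sides let the pin lie steadily on the bench with the ring standing up.
- linchpin_tip (a point): the tip, on the pin's axis, 126 mm from the tab's middle, 76 mm from the shoulder; same axes as the tab. The shank from the shoulder to here is 14 x 14 mm, its last 7 mm a ball nose of 7 mm radius.
- ring_lug (a point): thumb lug of the linchpin's ring: middle of the flat 26 x 24 x 6 mm lug outside the ring's far bar, 106 mm from the hinge line; press here. The ring: a U of 8 mm wire, 72 mm wide, 56 inside; its bar, 89 mm from the hinge, is 3 mm too near to pass the pin's ball nose freely, but the bow end springs out along the arms (2 N per mm). x points from hinge to lug, z to its upper face.
- ring (a joint): swing of the ring about its hinge, rad: 0 = open, at 1.0 rad from the pin's axis, leaning forward over the shank on the pin's z side; it stays where it is left (about 1 N at the lug moves it). At about 0.9 the bar meets the ball nose and must be pressed (about 3 to 5 N) over it; past 1.09 it is free on the other side: locked. 1.15 = stop, the bar 13 mm beyond the pin's axis.
- stand_mouth (a point): centre of the open mouth of the linchpin's stand, 88 mm above the bench: an upright square tube, 19 mm inside and 25 mm outside, on a 56 x 56 mm foot plate, fixed to the bench. The linchpin's shoulder rests on it. Fixed beaded steel bars, 25 mm high, lie across the bench; a free strip to lay the pin on, 100 mm wide, runs beside the far edge of the bench from (0.54, 0.03) to (0.51, 0.21).
- hitch_hole (a point): mouth centre of the cross hole in the hitch post, 105 mm above the bench; x (level) points into the hole, the way the pin goes in, z up. Hole 17 x 17 mm, right through the post (40 mm deep along x, 34 mm wide, top 130 mm above the bench). Fixed on a 80 x 80 x 10 mm foot plate; the grey drawbar, 50 mm wide, top at 26 mm, lies on it and sticks out 110 mm from the post's middle to +x.
- welding_magnet: bystander, to be left alone: triangular welding magnet, 56 x 112 x 17 mm
- bolt_m12: bystander, to be left alone: hex bolt lying down, 69 mm long
- tube_offcut_1: bystander, to be left alone: square tube offcut, 30 x 90 x 30 mm
- oil_can: bystander, to be left alone: thumb oiler with a spout, 172 mm tall
There are look-alikes about, which are no part of the job. What is shaped like the part that bears stand_mouth but orange is not meant.

How it is judged (in metres and radians):
On the way, in this order (a step that is already met when the one before it is completed fails the run):
1. the linchpin lies flat on the bench, out of its stand, let go (angle between linchpin_tab's own x axis and vertical between 1.2 and 1.95 rad and height (world z) of each of linchpin_tab, linchpin_tip below 0.045 m and horizontal distance between linchpin_tab and stand_mouth above 0.05 m and contact force between the fingers and linchpin below 0.1 N), for 0.2 s.
2. the linchpin is through the cross hole, shoulder home, ring still open on top (x of linchpin_shoulder in the frame of hitch_hole above -0.008 m and x of linchpin_tip in the frame of hitch_hole above 0.06 m and angle between the x axis of linchpin_tab and the x axis of hitch_hole, either way round below 0.15 rad and angle between linchpin_tab's own z axis and vertical below 0.3 rad and value of joint ring below 0.6 rad), for 0.1 s.
At the end, for the whole second after the job is handed in: The linchpin is through the cross hole from the mouth side with its shoulder within 8 mm of the post, ring side up (within 0.3 rad) and in line with the hole (within 0.15 rad); the ring is swung round the post and past the tip, locked (joint above 1.08 rad) and still; nothing is held (x of linchpin_shoulder in the frame of hitch_hole above -0.008 m and x of linchpin_tip in the frame of hitch_hole above 0.06 m and distance between linchpin_shoulder and hitch_hole below 0.012 m and angle between the x axis of linchpin_tab and the x axis of hitch_hole, either way round below 0.15 rad and angle between linchpin_tab's own z axis and vertical below 0.3 rad and value of joint ring above 1.08 rad and velocity of joint ring below 0.1 rad/s and contact force between the fingers and linchpin below 0.1 N); the robot touches nothing.
It fails at once if a bystander is shifted by more than 25 mm (distance of any of welding_magnet, bolt_m12, tube_offcut_1, oil_can from where it was at the start of the episode above 0.025 m).
It also fails if it takes over 58 s, if anything falls off the work surface, if the arm or the gripper's body presses on something with over 40 N, if the wrist force passes 120 N, or if a joint passes its speed limit or range.

ROBOT

A 6-joint arm with a two-finger parallel gripper is mounted at the origin on the work surface; the furniture and walls round the work are solid. World frame = base frame: x ahead of the robot, y to its left, z up, the work surface at z = 0. Lengths are in mm, angles in rad, forces in N, time in s.
With the tool pointing down it reaches from about 325 to 775 mm from the base axis. Payload 9.3 kg.
Tool frame: the origin (TCP) lies midway between the tips of the shut fingers; the grasp point (between the pads) lies 19 mm behind it (manip.pinch_z is the distance from the TCP to the grasp point, in mm); z points along the fingers, y is the direction in which the jaws open and shut (so a half turn about z gives the same grasp; the last joint's range is limited). The gripper opens to 85 mm and grips with 20 to 120 N. Pads are 22 mm wide; open, the fingers measure 114 mm over their backs; the gripper's body (76 mm by 85 mm) begins 54 mm behind the grasp point. The pads swing forward as they close: fully open they stand 13 mm farther back than shut.
Start: joints at [1.083, 0.259, 0.021, 1.334, 0, 1.418], TCP at [180.72, 519.458, 231.279] pointing down, gripper open.
Joint ranges: [-3.04, 3.04], [-0.91, 1.82], [-1.04, 1.36], [-1.92, 1.95], [-1.52, 1.45], [-3.14, 3.14]. Speed limits (rad/s): [2.22, 2.22, 2.79, 3.14, 3.14, 3.14].

INTERFACE

Orientations are given as a unit quaternion [w, x, y, z].
In Python, from rig import readout, viewer, manip gives the robot as it stands.
- The arm moves only by the tool arm_command, never from a script. Its argument "deltas" is one flat list of numbers, 7 for each row, row after row: the shift along the world's x, y, z in mm, then the turn, a rotation vector about the world's x, y, z in rad, then the closure, from 0 (fully open) to 1 (shut). A call has 1 to 5 rows; each row is the pose to reach, as a shift and turn from the pose commanded when the call began; what a row does not reach only later rows make up. A row lasts 1/8 s, in which the tool goes at most 62.5 mm and 10.7 degrees, less where a joint would pass 70% of its speed; a pose out of reach is approached as far as the arm can. A call with a gripper value outside its range is refused whole. The fingers move at their own pace and stop on an object; "squeeze" is the grip in N (left out, the last holds). Time passes only in rows, so rows that repeat a pose let the fingers close. It gives the time, the measured TCP pose, the force and the opening at its end, in the units of the state.
- readout.sense(): the state, without advancing time (a new reading comes with each control period).
- viewer.camera(name): name is "scene" or "top"; returns (picture, depth): 384x512x3 uint8, red, green, blue; 384x512 float32, mm along the optical axis (not along the pixel's ray), 0 where there is no reading.
- viewer.camera_params(name): a dict with "camera_matrix" (3x3 intrinsics, pixels), "R" (3x3) and "t" (3): a world point X has camera coordinates R X + t. Camera axes: x right, y down, z forward; pixel columns grow to the right and rows downward; lengths in mm; the calibration is good to about 2 mm. A picture is of the moment at which its call begins. camera_params takes no time and is no camera call.
- manip.finish_job(): hands the job in, once; it reports no verdict.
Trained networks look in the newest picture that a camera, given by its name, has taken for a name from the list of things; names that differ only in an ending like _2 or _b are one class to them, and where a whole thing is asked for, a point or a joint stands for the part that bears it (a point fixed in the world has none). Each returns a list of dicts, best first, with "conf" (0 to 1); they miss things now and then, are a little off and sometimes report something else, mostly with a low value. They report only what shows in the picture. A call takes as long as a camera call. They do not tell look-alikes from the thing itself.
- viewer.cut_out(name, camera): "mask" (384x512 bool, what is visible of it) and "extent" ([centre column, centre row, width, height] in pixels, round what is visible of it).
The state is a dict: "time_s": time; "qpos": joint angles; "joint_vel": joint speeds; "joint_efforts": joint torques, N m; "ee_pos": TCP position; "eef_rot": TCP orientation; "wrist_force": force on the tool from outside, world axes, zero at the start; "wrist_torque": the same for the moment, N m; "gripper_width": finger opening in mm.
Only numpy, scipy, OpenCV 4.12 (cv2) and the standard library are available. Lean on these libraries where they do the work, as an engineer would, in place of code of your own. Each camera call takes 0.05 s, during which the arm holds its last target. There are 200 camera calls.

## Working session

There is one attempt and no reset: what is moved stays moved. The work goes in short steps, Python scripts to look and compute and a tool call to move; the robot and the scene stay as the last step left them, time stands still between calls to the robot, and variables do not carry over. Pictures are saved under pics/ and viewed, about 8 in all and at most 12, crops included, and the job is handed in when it is done.

Besides the shell and the picture viewer there is one more tool, called after "Call:" as a command line: name --argument value ..., lists and objects as JSON in quotes. arm_command: Moves the arm, as the interface text tells. Its arguments: {"type":"object","properties":{"deltas":{"type":"array"},"squeeze":{"type":"number"}},"required":["deltas"]}

```bash
ls; mkdir -p pics
cat > h.py <<'E'
import numpy as np, cv2
from rig import readout, viewer, manip
def snap(c):
    im,d=viewer.camera(c); p=viewer.camera_params(c); return im,d,p
def world(d,p):
    K,R,t=[np.array(p[k],float) for k in("camera_matrix","R","t")]
    v,u=np.mgrid[:d.shape[0],:d.shape[1]]
    c=np.stack([(u-K[0,2])/K[0,0]*d,(v-K[1,2])/K[1,1]*d,d],-1)
    return (c-t)@R
def proj(X,p):
    K,R,t=[np.array(p[k],float) for k in("camera_matrix","R","t")]
    c=R@np.array(X,float)+t; q=K@c; return q[:2]/q[2]
def save(name,im): cv2.imwrite('pics/'+name,cv2.cvtColor(im,cv2.COLOR_RGB2BGR))
E
python3 - <<'E'
from h import *
for c in("scene","top"):
    im,d,p=snap(c); np.savez(c+'0.npz',im=im,d=d); save(c+'0.png',im); R=np.array(p['R']);print(c,-R.T@np.array(p['t']),R[2])
print(readout.sense())
E
```

```text
pics
scene [-247.23148198 -506.91825779  803.67014777] [ 0.63034206  0.40655878 -0.66134624]
top [  12.31116464 -104.96807901 1480.90877636] [ 0.26501738  0.03701467 -0.96353293]
{'time_s': 0.1, 'qpos': array([1.08337953e+00, 2.59146472e-01, 2.08098663e-02, 1.33370848e+00,
       1.09309625e-05, 1.41818825e+00]), 'joint_vel': array([ 0.0030012 , -0.00144837,  0.00184723, -0.00052447,  0.00137   ,
       -0.0008145 ]), 'joint_efforts': array([ 6.36980592e-03, -5.56688619e+01,  3.45072877e+01,  1.15974047e-02,
       -1.63354848e-04, -8.73872921e-06]), 'ee_pos': array([180.6032615 , 519.22067054, 230.70994437]), 'eef_rot': array([-2.01604208e-04,  1.66623532e-01,  9.86020390e-01, -5.90961131e-04]), 'wrist_force': array([0.16845696, 0.54542184, 0.39481052]), 'wrist_torque': array([ 0.05764363,  0.02156867, -0.0229912 ]), 'gripper_width': 85.51210632477009}
```

View pics/scene0.png

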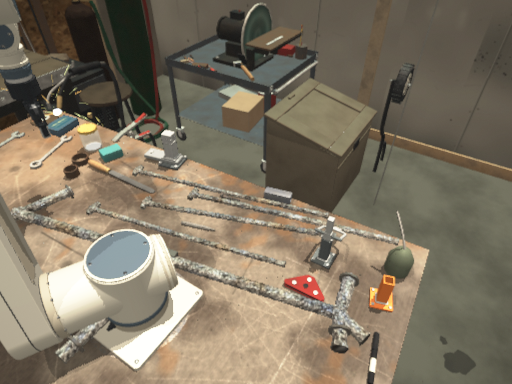

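View pics/top0.png

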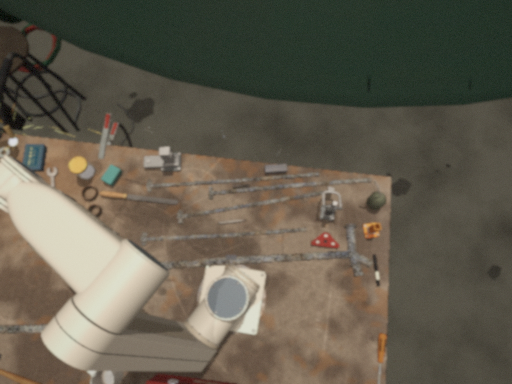

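Run:
```python
from h import *
for c in("scene","top"):
    im,d,p=snap(c); W=world(d,p)
    for n in ["linchpin_tab","ring","ring_lug","stand_mouth","hitch_hole","welding_magnet","bolt_m12","tube_offcut_1","oil_can"]:
        try:
            for r in viewer.cut_out(n,c)[:3]:
                m=r['mask']&(d>0); P=W[m]; print(c,n,round(r['conf'],2),np.round(r['extent']).astype(int),m.sum(),np.round(np.median(P,0)),np.round(P[:,2].max()), np.round(np.percentile(P,[2,98],axis=0)).astype(int).tolist())
        except Exception as e: print(n,e)
```

```text
scene linchpin_tab 0.79 [330 230  35  27] 351 [ 383. -325.  102.] 162.0 [[377, -357, 0], [497, -290, 160]]
scene ring 0.46 [333 233  27  13] 74 [ 457. -330.   55.] 95.0 [[403, -357, 20], [493, -291, 94]]
scene ring_lug 0.41 [333 229  21   5] 51 [ 458. -325.   53.] 79.0 [[431, -352, 39], [483, -290, 75]]
scene ring_lug 0.41 [398 262  28  40] 714 [ 441. -507.   54.] 94.0 [[428, -537, 7], [470, -477, 85]]
scene stand_mouth 0.92 [380 294  26  34] 685 [ 332. -502.   16.] 91.0 [[312, -530, 0], [366, -475, 88]]
scene stand_mouth 0.55 [324 255  25  27] 502 [ 374. -327.   10.] 91.0 [[358, -350, -2], [433, -293, 88]]
scene hitch_hole 0.64 [165 150  42  37] 816 [481. 341.  29.] 132.0 [[453, 307, 5], [518, 445, 130]]
scene welding_magnet 0.93 [303 288  38  26] 644 [ 262. -326.   15.] 40.0 [[247, -376, 0], [301, -276, 19]]
scene welding_magnet 0.36 [341 232  12   5] 41 [ 459. -332.   53.] 78.0 [[432, -354, 29], [488, -318, 74]]
scene tube_offcut_1 0.62 [279 195  31  15] 346 [526. -92.  26.] 33.0 [[510, -135, -76], [635, 7, 32]]
scene oil_can 0.65 [398 246  27  70] 882 [ 443. -503.   55.] 169.0 [[
[... 358 characters left out ...]
uth 0.7 [329 216  14  14] 193 [ 374. -314.    8.] 105.0 [[356, -353, -5], [402, -291, 97]]
top stand_mouth 0.45 [331 198  16  25] 179 [ 399. -326.   93.] 162.0 [[378, -365, -3], [481, -294, 161]]
top hitch_hole 0.69 [160 160  38  30] 622 [482. 353.  27.] 137.0 [[455, 311, 6], [530, 450, 132]]
top welding_magnet 0.79 [326 240  29  16] 291 [ 265. -323.   15.] 27.0 [[246, -372, -2], [299, -277, 23]]
top tube_offcut_1 0.69 [161 159  40  30] 639 [482. 353.  27.] 135.0 [[454, 309, 4], [531, 450, 132]]
top tube_offcut_1 0.55 [275 169  21  10] 186 [529. -92.  28.] 37.0 [[511, -133, 4], [553, -49, 35]]
top oil_can 0.88 [379 199  19  22] 279 [ 451. -496.   62.] 131.0 [[429, -528, 9], [485, -473, 108]]
```

Scene view: the pin is in the grey stand at about (327,235), the look-alike orange stand at (382,294), and the hitch at (168,150). The grey stand fits because the other is orange and empty. I'll confirm both in a crop.

Run:
```python
from h import *
def crop(c,u,v,w,h,W=400,H=300): 
    im=np.load(c+'0.npz')['im']; return cv2.resize(im[v:v+h,u:u+w],(W,H),interpolation=cv2.INTER_CUBIC)
a=np.hstack([crop('scene',295,210,80,60),crop('scene',130,125,80,60)])
b=np.hstack([crop('top',300,175,80,60),crop('top',125,135,80,60)])
save('crop1.png',np.vstack([a,b]))
```

```text
(no output)
```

View pics/crop1.png

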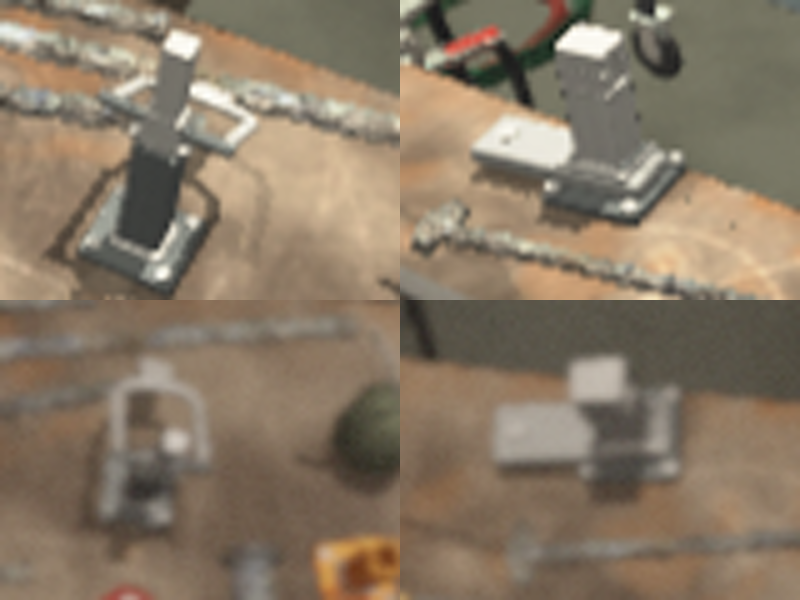

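The crop confirms the grey stand at scene (327,245) holds the pin, with the ring standing to +x. The post is at scene (170,140), and its drawbar points to +y, so the pin goes in along +y.

```bash
cat >> h.py <<'E'
def rect(P):
    r=cv2.minAreaRect(P[:,:2].astype(np.float32)); return np.round(r[0],1),np.round(r[1],1),round(r[2],1)
def box(W,x,y,z):
    m=np.ones(W.shape[:2],bool)
    for i,(a,b) in enumerate((x,y,z)): m&=(W[...,i]>a)&(W[...,i]<b)
    return m
E
python3 - <<'E'
from h import *
for c in("scene","top"):
    z=[];
    f=np.load(c+'0.npz'); p=viewer.camera_params(c); W=world(f['d'],p)
    def rep(n,x,y,zz):
        P=W[box(W,x,y,zz)]
        if len(P)>4: print(c,n,len(P),np.round(P.mean(0),1),rect(P),'med z',np.round(np.median(P[:,2]),1))
    rep('posttop',(430,530),(290,400),(124,140))
    rep('drawbar',(430,530),(370,470),(20,32))
    rep('bar all',(430,530),(290,470),(20,32))
    rep('foot',(430,540),(280,400),(6,16))
    rep('tabtop',(350,410),(-350,-300),(153,170))
    rep('tab',(350,400),(-350,-300),(115,153))
    rep('ring',(390,480),(-370,-280),(40,110))
    rep('lug',(450,520),(-370,-280),(30,60))
    rep('sfoot',(330,420),(-370,-280),(3,16))
    rep('bench strip',(500,560),(30,210),(-10,15))
    P=W[box(W,(430,620),(-20,260),(8,45))]
    for yy in range(-20,260,20):
        q=P[(P[:,1]>=yy)&(P[:,1]<yy+20)]; print(yy,[int(v) for v in np.unique(np.round(q[:,0],-1))],end=' | ')
    print()
    q=W[box(W,(300,800),(-20,260),(-8,8))]
    print('bench xmax by y',[(y,int(np.percentile(q[(q[:,1]>=y)&(q[:,1]<y+40),0],99))) for y in range(-20,240,40) if ((q[:,1]>=y)&(q[:,1]<y+40)).sum()>5])
E
```

```text
scene posttop 73 [494.1 342.2 129. ] (array([496.8, 344.3]), array([35.3, 38.9]), 17.7) med z 129.2
scene drawbar 163 [476.2 414.8  25.4] (array([480.4, 414.6]), array([54.9, 78.7]), 10.2) med z 25.5
scene bar all 247 [479.6 386.3  25.8] (array([486.2, 381.3]), array([ 54.9, 146.4]), 10.1) med z 25.7
scene foot 131 [477.4 335.1  10.5] (array([480. , 331.8]), array([ 67.9, 110.7]), 49.2) med z 10.2
scene tabtop 40 [ 384.5 -324.   158.1] (array([ 386.5, -324.1]), array([15.3, 17.6]), 82.7) med z 158.5
scene tab 77 [ 380.5 -324.9  133.5] (array([ 382.8, -326. ]), array([12.2, 19.9]), 35.2) med z 134.4
scene ring 94 [ 438.2 -325.5   65.1] (array([ 434.9, -322.8]), array([89.4, 70.4]), 0.9) med z 59.2
scene lug 46 [ 463.  -327.5   50.6] (array([ 465.3, -326.8]), array([38.2, 27.6]), 21.3) med z 52.4
scene sfoot 233 [ 376.9 -326.1    8.2] (array([ 373.6, -330.3]), array([80.6, 68.8]), 2.4) med z 8.1
scene bench strip 467 [ 5.258e+02  1.159e+02 -2.000e-01] (array([528.8, 120.1]), array([179.5,  57.4]), 90.0) med z -0.2
-20 [430, 440, 470, 480, 490] | 0 [430, 440, 450, 460, 470, 480] | 20 [4
[... 1053 characters left out ...]
ray([ 469.1, -318.3]), array([32.4, 56.1]), 0.4) med z 50.8
top sfoot 143 [ 370.3 -318.3    8. ] (array([ 374.6, -321.6]), array([83.3, 81.7]), 86.7) med z 7.6
top bench strip 506 [ 5.266e+02  1.177e+02 -4.000e-01] (array([529.4, 120.1]), array([179.5,  58. ]), 89.8) med z -0.3
-20 [430, 440, 470, 480] | 0 [430, 440, 450, 460, 470, 480] | 20 [430, 440, 450, 460, 470] | 40 [430, 440, 450, 460, 470] | 60 [430, 440, 450, 460, 540] | 80 [440, 450, 460, 530] | 100 [440, 450] | 120 [440, 450] | 140 [430, 440, 450, 520, 540] | 160 [430, 440, 500] | 180 [430, 450] | 200 [430] | 220 [430] | 240 [470] | 
bench xmax by y [(-20, 555), (20, 554), (60, 553), (100, 550), (140, 549), (180, 546), (220, 546)]
```

Call:
arm_command --deltas '[38,-46,6,0,0,0.067,0,76,-92,12,0,0,0.134,0,114,-138,18,0,0,0.2,0,152,-184,24,0,0,0.268,0,190,-230,30,0,0,0.336,0]'

```text
time_s: 1.72
ee_pos: [371.6, 287.9, 261.7]
eef_rot: [0.0, -0.002, 1.0, 0.0]
wrist_force: [0.8, 0.1, 0.5]
gripper_width: 85.3
```

Call:
arm_command --deltas '[16,-58,4,0,0,0,0,32,-116,8,0,0,0,0,48,-174,12,0,0,0,0,64,-232,16,0,0,0,0,80,-290,20,0,0,0,0]'

```text
time_s: 2.35
ee_pos: [450.9, -2.5, 281.7]
eef_rot: [0.0, -0.001, 1.0, -0.0]
wrist_force: [1.9, 0.3, -1.0]
gripper_width: 85.7
```

Call:
arm_command --deltas '[-11,-60,0,0,0,0,0,-22,-120,0,0,0,0,0,-33,-180,0,0,0,0,0,-44,-240,0,0,0,0,0,-55,-270,0,0,0,0,0]'

```text
time_s: 2.98
ee_pos: [394.9, -273.3, 281.0]
eef_rot: [-0.0, 0.001, 1.0, -0.0]
wrist_force: [0.7, -0.1, -0.4]
gripper_width: 85.4
```

Call:
arm_command --deltas '[-9,-49,0,0,0,0,0,-9,-49,-50,0,0,0,0,-9,-49,-100,0,0,0,0,-9,-49,-145,0,0,0,0,-9,-49,-162,0,0,0,0]' --squeeze 60

```text
time_s: 3.6
ee_pos: [385.7, -318.6, 116.8]
eef_rot: [-0.001, -0.001, 1.0, 0.001]
wrist_force: [0.1, -0.4, -0.8]
gripper_width: 85.6
```

Call:
arm_command --deltas '[0,0,0,0,0,0,0.5,0,0,0,0,0,0,0.8,0,0,0,0,0,0,1,0,0,0,0,0,0,1,0,0,0,0,0,0,1]'

```text
time_s: 4.22
ee_pos: [387.2, -320.4, 120.1]
eef_rot: [0.001, -0.001, 1.0, -0.001]
wrist_force: [0.4, -3.1, 3.8]
gripper_width: 15.2
```

Call:
arm_command --deltas '[0,0,10,0,0,0,1,0,0,50,0,0,0,1,0,0,100,0,0,0,1,0,0,150,0,0,0,1,0,0,160,0,0,0,1]'

```text
time_s: 4.85
ee_pos: [387.1, -319.7, 281.9]
eef_rot: [0.001, -0.001, 1.0, -0.001]
wrist_force: [0.5, 0.0, -4.6]
gripper_width: 15.2
```

Run:
```python
from h import *
a=[]
for c in("scene","top"):
    im,d,p=snap(c); np.savez(c+'1.npz',im=im,d=d)
    u,v=proj([387,-322,180],p).astype(int); a.append(cv2.resize(im[v-50:v+50,u-50:u+50],(400,400),interpolation=cv2.INTER_CUBIC))
save('lift.png',np.hstack(a)); print(np.round(readout.sense()['qpos'],3),readout.sense()['gripper_width'])
```

```text
[-0.858  0.165  0.02   1.426  0.    -0.859] 15.200795645479934
```

View pics/lift.png

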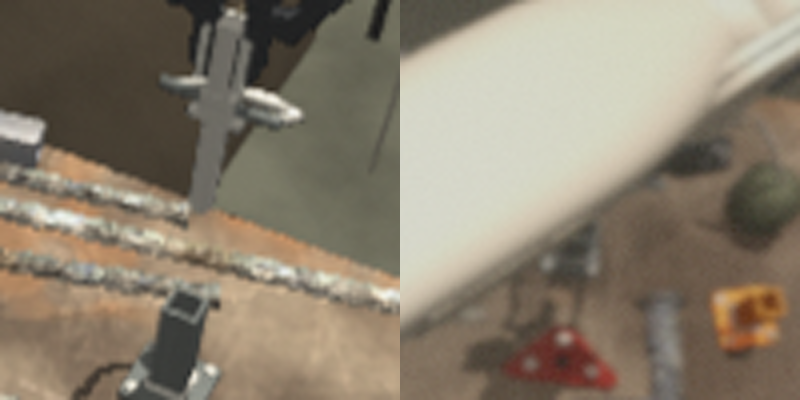

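The pin is held straight and clear of the stand, and the bystanders are untouched. Next I turn it and carry it to the strip.

Call:
arm_command --deltas '[12,44,0,0,0,0.157,1,24,88,0,0,0,0.314,1,36,132,0,0,0,0.471,1,48,176,0,0,0,0.628,1,62,222,0,0,0,0.785,1]'

```text
time_s: 5.58
ee_pos: [448.0, -95.8, 277.1]
eef_rot: [-0.001, -0.385, 0.923, 0.001]
wrist_force: [1.3, 0.4, -3.4]
gripper_width: 14.9
```

Call:
arm_command --deltas '[12,44,0,0,0,0.157,1,24,88,0,0,0,0.314,1,36,132,0,0,0,0.471,1,48,176,0,0,0,0.628,1,64,222,0,0,0,0.785,1]'

```text
time_s: 6.2
ee_pos: [512.0, 126.0, 277.0]
eef_rot: [0.001, 0.709, -0.705, -0.001]
wrist_force: [0.5, -0.7, -2.7]
gripper_width: 15.5
```

Call:
arm_command --deltas '[0,5,0,0.17,0,0,1,0,10,0,0.34,0,0,1,0,15,0,0.51,0,0,1,0,20,0,0.68,0,0,1,0,20,0,0.84,0,0,1]'

```text
time_s: 6.82
ee_pos: [512.0, 144.4, 277.8]
eef_rot: [0.29, -0.645, 0.645, 0.29]
wrist_force: [-0.4, 0.6, -4.7]
gripper_width: 15.2
```

Run:
```python
from h import *
s=readout.sense(); print(np.round(s['qpos'],3),s['ee_pos'],s['eef_rot'],s['gripper_width'])
from scipy.spatial.transform import Rotation as Ro
q=s['eef_rot'];R=Ro.from_quat([*q[1:],q[0]]).as_matrix();print(R.round(3))
```

```text
[-0.309  0.283 -0.094  1.525  0.793 -2.019] [512.03689289 144.43659506 277.76540503] [ 0.28958169 -0.64455192  0.64524645  0.29043466] 15.19341946627412
[[-0.001 -1.    -0.001]
 [-0.664  0.     0.748]
 [-0.748  0.002 -0.664]]
```

Call:
arm_command --deltas '[0,0,-45,0.14,0,0,1,0,0,-95,0.28,0,0,1,0,0,-140,0.417,0,0,1,0,0,-180,0.417,0,0,1,0,0,-210,0.417,0,0,1]'

```text
time_s: 7.45
ee_pos: [511.1, 144.8, 65.6]
eef_rot: [0.415, -0.571, 0.573, 0.418]
wrist_force: [0.3, -0.1, -3.9]
gripper_width: 15.2
```

Run:
```python
from h import *
a=[]
for c in("scene","top"):
    im,d,p=snap(c)
    u,v=proj([512,150,50],p).astype(int); v=max(v,75); a.append(cv2.resize(im[v-75:v+75,max(0,u-75):u+75],(400,400),interpolation=cv2.INTER_CUBIC))
save('lay.png',np.hstack(a)); s=readout.sense();print(np.round(s['qpos'],3),s['ee_pos'],s['eef_rot'],s['wrist_force'])
```

```text
[-0.418  0.74  -0.354  1.379  1.053 -2.534] [510.84687647 144.99305138  65.77274847] [ 0.41443806 -0.57045676  0.57261448  0.41824974] [ 0.48267285 -0.28245285 -3.87712421]
```

View pics/lay.png

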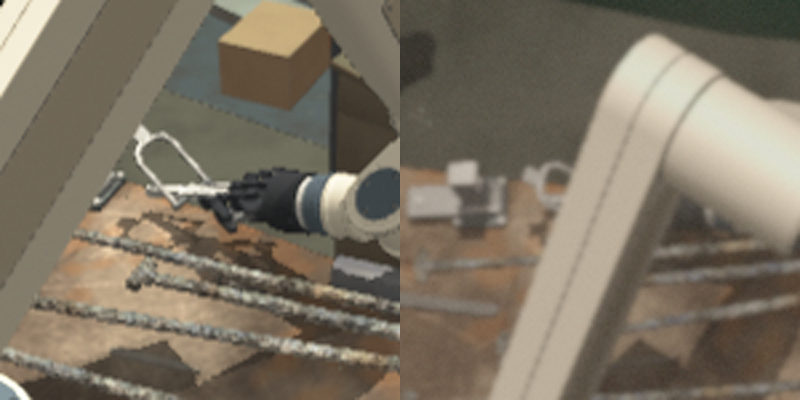

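The ring is up, the tip leads towards +y, and the tube offcut is clear of the wrist. I'll lower it.

Call:
arm_command --deltas '[0,0,-15,0,0,0,1,0,0,-22,0,0,0,1,0,0,-26,0,0,0,1,0,0,-26,0,0,0,1]'

```text
time_s: 8.05
ee_pos: [512.8, 144.5, 43.5]
eef_rot: [-0.416, 0.572, -0.572, -0.415]
wrist_force: [0.8, -0.3, -3.7]
gripper_width: 14.8
```

Call:
arm_command --deltas '[0,0,-3,0,0,0,1,0,0,-3,0,0,0,1]'

```text
time_s: 8.3
ee_pos: [512.7, 144.4, 40.3]
eef_rot: [-0.416, 0.572, -0.572, -0.416]
wrist_force: [-0.5, 0.4, -3.4]
gripper_width: 15.8
```

Call:
arm_command --deltas '[0,0,-2,0,0,0,1,0,0,-2,0,0,0,1]'

```text
time_s: 8.55
ee_pos: [512.8, 144.4, 38.6]
eef_rot: [0.416, -0.572, 0.572, 0.416]
wrist_force: [-0.5, -1.5, 1.3]
gripper_width: 15.3
```

Call:
arm_command --deltas '[0,0,-1,0,0,0,1,0,0,-1,0,0,0,1]'

```text
time_s: 8.8
ee_pos: [512.9, 144.6, 37.6]
eef_rot: [0.416, -0.572, 0.572, 0.416]
wrist_force: [1.1, 0.9, 2.8]
gripper_width: 15.5
```

Call:
arm_command --deltas '[0,-1,-3,0.035,0,0,1,0,-2,-6,0.07,0,0,1,0,-2,-6,0.07,0,0,1]' --squeeze 30

```text
time_s: 9.18
ee_pos: [512.9, 142.3, 30.8]
eef_rot: [0.436, -0.556, 0.557, 0.436]
wrist_force: [1.7, -2.1, 2.5]
gripper_width: 15.4
```

Call:
arm_command --deltas '[0,0,0,0,0,0,0.8,0,0,0,0,0,0,0.5,0,0,0,0,0,0,0.2,0,0,0,0,0,0,0.2,0,0,0,0,0,0,0.2]'

```text
time_s: 9.8
ee_pos: [512.7, 142.5, 31.3]
eef_rot: [-0.436, 0.557, -0.557, -0.435]
wrist_force: [0.7, 0.7, -0.5]
gripper_width: 68.2
```

Call:
arm_command --deltas '[0,-40,10,0,0,0,0.2,0,-80,30,0,0,0,0.2,0,-110,75,-0.05,0,0,0.2,0,-130,120,-0.2,0,0,0.2,0,-140,170,-0.35,0,0,0.2]'

```text
time_s: 10.42
ee_pos: [512.9, 0.7, 202.2]
eef_rot: [0.331, -0.624, 0.626, 0.33]
wrist_force: [1.5, 0.0, 0.9]
gripper_width: 68.3
```

Run:
```python
from h import *
a=[]
for c in("scene","top"):
    im,d,p=snap(c); np.savez(c+'2.npz',im=im,d=d)
    u,v=proj([512,180,10],p).astype(int); v=max(v,60);u=max(u,60); a.append(cv2.resize(im[v-60:v+60,u-60:u+60],(400,400),interpolation=cv2.INTER_CUBIC))
save('laid.png',np.hstack(a)); s=readout.sense();print(np.round(s['qpos'],3),s['ee_pos'],s['eef_rot'],s['wrist_force'],s['gripper_width'])
```

```text
[-0.588  0.483 -0.086  1.672  0.76  -2.441] [513.97388719   1.79707776 208.21997379] [-0.33238612  0.6281014  -0.62424696 -0.32453633] [ 1.11404042  0.27676513 -1.75272234] 68.42015675909188
```

View pics/laid.png

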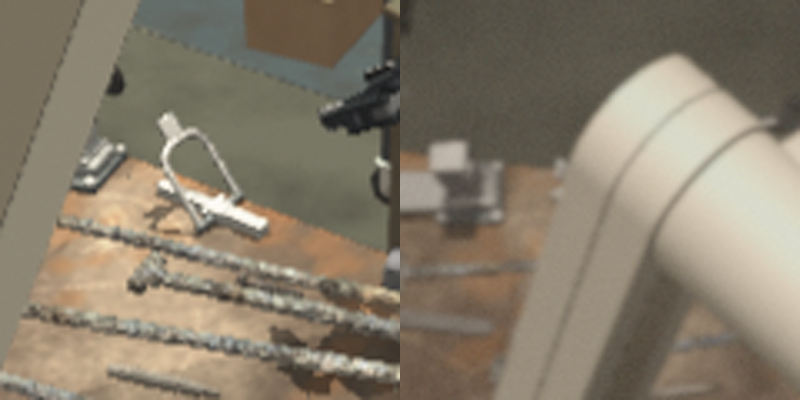

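The pin lies flat with the ring standing up and the gripper is clear (scene crop, tab at about (240,212)). Next I measure the tab and return the tool to vertical.

Call:
arm_command --deltas '[0,0,10,-0.17,0,0,0.2,0,0,20,-0.34,0,0,0.2,0,0,30,-0.51,0,0,0.2,0,0,40,-0.68,0,0,0.2,0,0,40,-0.85,0,0,0.2]'

```text
time_s: 11.15
ee_pos: [512.9, 2.3, 242.7]
eef_rot: [-0.044, 0.706, -0.706, -0.042]
wrist_force: [0.0, 0.7, -0.8]
gripper_width: 68.2
```

Call:
arm_command --deltas '[0,0,0,-0.127,0,0,0.2,0,0,0,-0.127,0,0,0.2]'

```text
time_s: 11.4
ee_pos: [512.2, 4.4, 241.5]
eef_rot: [-0.0, 0.709, -0.706, -0.0]
wrist_force: [-0.7, 0.3, -0.6]
gripper_width: 68.6
```

Run:
```python
from h import *
for c in ("scene","top"):
    im,d,p=snap(c); np.savez(c+'3.npz',im=im,d=d); W=world(d,p)
    for (zn,z) in (('low',(6,24)),('ring',(30,130))):
        P=W[box(W,(470,560),(70,280),z)]
        print(c,zn,len(P), rect(P) if len(P)>4 else '')
        for y in range(70,280,10):
            q=P[(P[:,1]>=y)&(P[:,1]<y+10)]
            if len(q): print((y,len(q),*np.round([q[:,0].min(),q[:,0].max(),np.median(q[:,2])]).astype(int)),end=' ')
        print()
    for r in viewer.cut_out("linchpin_tab",c)[:1]: print(r['conf'],r['extent'])
s=readout.sense();print(s['ee_pos'],s['eef_rot'],s['time_s'],s['qpos'])
```

```text
scene low 200 (array([513.6, 167.7]), array([134. ,  71.1]), 66.4)
(90, 4, np.int64(502), np.int64(513), np.int64(8)) (100, 16, np.int64(501), np.int64(517), np.int64(15)) (110, 13, np.int64(501), np.int64(515), np.int64(15)) (120, 13, np.int64(503), np.int64(518), np.int64(15)) (130, 12, np.int64(503), np.int64(519), np.int64(15)) (140, 13, np.int64(500), np.int64(520), np.int64(15)) (150, 41, np.int64(471), np.int64(547), np.int64(12)) (160, 36, np.int64(474), np.int64(545), np.int64(16)) (170, 8, np.int64(495), np.int64(516), np.int64(13)) (180, 10, np.int64(504), np.int64(521), np.int64(13)) (190, 8, np.int64(504), np.int64(520), np.int64(14)) (200, 4, np.int64(510), np.int64(519), np.int64(13)) (210, 6, np.int64(505), np.int64(519), np.int64(11)) (220, 8, np.int64(503), np.int64(513), np.int64(13)) (230, 6, np.int64(504), np.int64(517), np.int64(14)) (240, 2, np.int64(508), np.int64(510), np.int64(11)) 
scene ring 147 (array([510.7, 196.4]), array([56.7, 74.2]), 87.3)
(160, 3, np.int64(476), np.int64(542), np.int64(33)) (170, 17, np.int64(476), np.int64(543), np.int64(39)) (180, 21, np.int64(476), np.int64(547), np.int64(51)) (190, 26, np.int64(473), np.int64(546), np.int64(67)) (200, 42, np.int64(479), np.int64(541), np.int64(83)) (210, 29, np.int64(499), np.int64(526), np.int64(95)) (220, 9, np.int64(500), np.int64(522), np.int64(105)) 
0.91 [211.9, 164.4, 36.8, 40.2]
top low 0 

top ring 0 

[512.60846412   1.99282454 240.76062955] [ 2.34494702e-04 -7.06971133e-01  7.07241568e-01  1.06127567e-03] 11.6 [-1.60875443e-01  1.92765016e-01 -4.21270378e-02  1.33735164e+00
  1.62181791e-03 -1.73129049e+00]
```

Call:
arm_command --deltas '[-1,58,-20,0,0,0,0.4,-1,116,-60,0,0,0,0.4,-1,116,-120,0,0,0,0.4,-1,116,-180,0,0,0,0.4,-1,116,-220,0,0,0,0.4]' --squeeze 80

```text
time_s: 12.22
ee_pos: [510.5, 117.7, 18.2]
eef_rot: [-0.001, -0.707, 0.707, 0.002]
wrist_force: [0.7, -0.3, -0.3]
gripper_width: 51.4
```

Call:
arm_command --deltas '[0,0,-8,0,0,0,0.4,0,0,-16,0,0,0,0.4,0,0,-16,0,0,0,0.4]'

```text
time_s: 12.6
ee_pos: [512.5, 118.2, 6.2]
eef_rot: [0.001, -0.707, 0.707, -0.0]
wrist_force: [0.7, 1.0, 0.7]
gripper_width: 51.4
```

Call:
arm_command --deltas '[0,0,-2,0,0,0,0.6,0,0,-2,0,0,0,0.8,0,0,-2,0,0,0,1,0,0,-2,0,0,0,1,0,0,-2,0,0,0,1]'

```text
time_s: 13.22
ee_pos: [512.2, 118.5, 3.7]
eef_rot: [-0.0, 0.707, -0.707, 0.0]
wrist_force: [0.3, -1.2, 6.8]
gripper_width: 13.7
```

Call:
arm_command --deltas '[0,0,10,0,0,0,1,0,0,40,0,0,0,1,0,0,80,0,0,0,1,0,0,120,0,0,0,1,0,0,130,0,0,0,1]'

```text
time_s: 13.85
ee_pos: [512.3, 118.6, 135.4]
eef_rot: [-0.001, 0.707, -0.707, 0.001]
wrist_force: [0.7, -1.1, -3.9]
gripper_width: 13.2
```

Run:
```python
from h import *
for c in ("scene","top"):
    im,d,p=snap(c); W=world(d,p); np.savez(c+'4.npz',im=im,d=d)
    P=W[box(W,(470,560),(70,280),(115,250))]
    print(c,len(P))
    for y in range(70,280,10):
        q=P[(P[:,1]>=y)&(P[:,1]<y+10)]
        if len(q): print((y,len(q),np.round([q[:,0].min(),q[:,0].max(),q[:,2].min(),np.median(q[:,2])]).astype(int).tolist()),end=' ')
    print()
    u,v=proj([512,180,150],p).astype(int); print(u,v)
    if c=='scene': save('held.png',cv2.resize(im[v-60:v+60,u-60:u+60],(500,500),interpolation=cv2.INTER_CUBIC))
# refined hitch pose: fit drawbar edges on the early pictures
for c in ("scene","top"):
    f=np.load(c+'0.npz'); W=world(f['d'],viewer.camera_params(c))
    P=W[box(W,(430,530),(374,448),(20,32))]; lo=[];hi=[]
    for y in range(376,446,6):
        q=P[(P[:,1]>=y)&(P[:,1]<y+6)]
        if len(q)>4: lo.append((y+3,q[:,0].min()));hi.append((y+3,q[:,0].max()))
    for e in (lo,hi): e=np.array(e);print(c,'edge slope deg',np.degrees(np.arctan(np.polyfit(e[:,0],e[:,1],1)[0])).round(1),np.polyval(np.polyfit(e[:,0],e[:,1],1),[345,415]).round(1))
s=readout.sense();print(s['ee_pos'],s['eef_rot'],s['wrist_force'],s['gripper_width'])
```

```text
scene 769
(90, 25, [490, 528, 136, 232]) (100, 277, [470, 560, 133, 209]) (110, 127, [470, 558, 131, 182]) (120, 42, [471, 502, 134, 189]) (130, 4, [493, 501, 134, 170]) (140, 17, [499, 510, 133, 143]) (150, 33, [472, 514, 132, 142]) (160, 29, [474, 514, 134, 147]) (170, 21, [475, 516, 143, 162]) (180, 31, [472, 539, 134, 174]) (190, 35, [475, 545, 143, 196]) (200, 45, [479, 539, 132, 212]) (210, 47, [499, 525, 133, 223]) (220, 22, [499, 523, 129, 146]) (230, 11, [504, 518, 132, 142]) (240, 3, [508, 516, 137, 141]) 
206 139
top 41
(90, 3, [511, 516, 138, 138]) (100, 32, [477, 525, 132, 174]) (110, 6, [493, 519, 144, 150]) 
205 151
scene edge slope deg -10.5 [469.  455.9]
scene edge slope deg 2.7 [495.5 498.8]
top edge slope deg -10.2 [469.4 456.8]
top edge slope deg 0.7 [500.5 501.4]
[511.65879596 118.47075448 133.49194106] [-1.94011311e-04  7.07283536e-01 -7.06929919e-01  2.28530035e-04] [-0.25064539 -0.76638604 -4.42494214] 13.670824006095021
```

View pics/held.png

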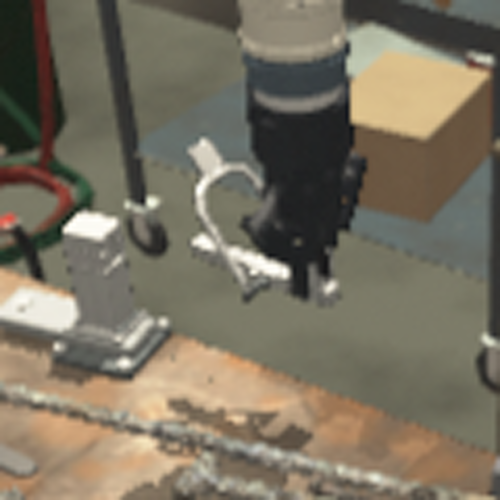

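The held pin is level, ring up. I'll refine the post's yaw and position from its side faces.

Run:
```python
from h import *
from scipy.optimize import least_squares
for c in ("scene","top"):
  Ps=[]
  for k in (0,2,3,4):
    f=np.load(f'{c}{k}.npz'); W=world(f['d'],viewer.camera_params(c))
    Ps.append(W[box(W,(460,530),(310,380),(34,123))])
  P=np.vstack(Ps); print(c,[len(q) for q in Ps])
  # faces seen: -hx (mouth) and the -x side face; signed distance to a 40x34 box outline
  def res(a):
    th=a[2]; d=np.array([-np.sin(th),np.cos(th)]); n=np.array([np.cos(th),np.sin(th)])
    q=P[:,:2]-a[:2]; u=q@d; w=q@n
    o=np.maximum(abs(u)-20,abs(w)-17); return o
  for t0 in (.1,.2,.3):
    r=least_squares(res,[496,345,t0],loss='soft_l1',f_scale=1.0); print(r.x[:2].round(1),np.degrees(r.x[2]).round(2),round(r.cost,1))
  th=r.x[2]; d=np.array([-np.sin(th),np.cos(th)]); print('mouth',(r.x[:2]-20*d).round(1),'res pct',np.percentile(r.fun,[5,25,50,75,95]).round(1))
  f=np.load(c+'0.npz'); W=world(f['d'],viewer.camera_params(c)); T=W[box(W,(460,530),(310,380),(125,135))]
  n=np.array([np.cos(th),np.sin(th)]);q=T[:,:2]-r.x[:2]; print('top face u,w range',np.percentile(q@d,[2,98]).round(1),np.percentile(q@n,[2,98]).round(1))
  u=(P[:,:2]-r.x[:2])@d; w=(P[:,:2]-r.x[:2])@n; m=(u<-12)|(abs(w)<10); H=P[(abs(w)<16)&(u>-16)&(u<10)]
  print('hole pts z',len(H),np.percentile(H[:,2],[5,50,95]).round(1) if len(H) else '')
```

```text
scene [301, 25, 306, 304]
[496.7 346.5] 11.54 862.1
[496.7 346.5] 11.54 862.1
[496.7 346.5] 11.54 862.1
mouth [500.7 326.9] res pct [-3.2 -1.3 -0.1  1.   3. ]
top face u,w range [-21.   16.7] [-18.   14.4]
hole pts z 154 [ 42.9  91.4 118.3]
top [134, 131, 130, 11]
[496.9 347.1] 11.7 256.0
[496.9 347.1] 11.7 256.0
[496.9 347.1] 11.7 256.0
mouth [501.  327.5] res pct [-2.1 -0.8 -0.   0.7  2.8]
top face u,w range [-18.8  16.4] [-17.6  14.9]
hole pts z 37 [ 44.   89.5 121.9]
```

Call:
arm_command --deltas '[5,25,-5,0,0,0.07,1,10,50,-15,0,0,0.14,1,16,70,-25,0,0,0.201,1,16,70,-33,0,0,0.201,1,16,70,-33,0,0,0.201,1]'

```text
time_s: 14.58
ee_pos: [526.9, 188.1, 98.8]
eef_rot: [0.001, 0.774, -0.633, -0.001]
wrist_force: [-0.6, 0.3, -3.4]
gripper_width: 13.6
```

```bash
cat > pin.py <<'E'
from h import *
th=np.radians(11.5); d=np.array([-np.sin(th),np.cos(th)]); n=np.array([np.cos(th),np.sin(th)]); M=np.array([500.4,326.3])
def look(k):
  for c in ("scene",):
    im,dd,p=snap(c); np.savez(f'{c}{k}.npz',im=im,d=dd); W=world(dd,p)
    u=(W[...,:2]-M)@d; w=(W[...,:2]-M)@n; z=W[...,2]
    for a,b in ((-110,-95),(-95,-80),(-75,-60),(-60,-50),(-50,-40),(-40,-30),(-30,-20),(-20,-12),(-12,-4)):
        m=(u>a)&(u<b)&(abs(w)<11)&(z>80)&(z<122)
        if m.sum()>2: print(c,(a,b),m.sum(),'w',np.percentile(w[m],[3,50,97]).round(1),'z',np.percentile(z[m],[3,50,97]).round(1))
    m=(abs(w)<11)&(z>90)&(z<118)&(u<0)&(u>-40); print('u max',np.percentile(u[m],[90,97,100]).round(1) if m.sum() else '')
    m=(abs(u)<5)&(z>60)&(z<128)&(abs(w)<20); print('mouth-face w range',np.percentile(w[m],[2,98]).round(1))
    return im,p
E
python3 - <<'E'
from pin import *
im,p=look(5); u,v=proj([510,270,110],p).astype(int); save('pre.png',cv2.resize(im[v-45:v+45,u-45:u+45],(540,540),interpolation=cv2.INTER_CUBIC))
s=readout.sense(); print(s['ee_pos'],s['eef_rot'],s['time_s']); t=s['ee_pos'][:2]-M; print('tcp u,w',t@d,t@n)
E
```

```text
scene (-110, -95) 12 w [-10.   -4.4   8. ] z [107.4 109.3 112.1]
scene (-95, -80) 13 w [-10.3  -5.    6.8] z [101.7 108.4 110.9]
scene (-75, -60) 9 w [-10.2  -2.4   5.7] z [ 94.7 106.9 110.2]
scene (-60, -50) 7 w [-9.8 -7.9 -6.1] z [ 94.2 100.5 107.7]
scene (-50, -40) 12 w [-10.4  -7.6   3.1] z [ 94.6 105.1 108.9]
scene (-40, -30) 12 w [-8.8 -6.3  5.5] z [ 95.7 105.5 108.2]
scene (-30, -20) 14 w [-10.3  -7.6   2.9] z [ 94.8 104.5 108.8]
scene (-20, -12) 3 w [-8.2 -7.4 -2.5] z [101.  104.5 105.8]
u max [-1.4 -0.3 -0.2]
mouth-face w range [-18.5  13.8]
[527.27184731 187.9522761   99.57240168] [ 6.94668045e-04  7.74372564e-01 -6.32729398e-01 -3.98018817e-04] 14.625
tcp u,w -140.9277371753706 -1.2497129041670314
```

View pics/pre.png

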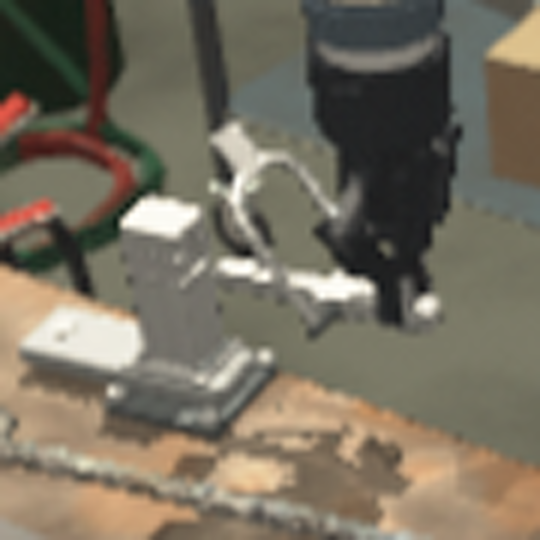

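Shank and post centrelines agree in the same camera to about 1 mm, but the pin is about 2 mm low. I'll raise it and enter gently.

Call:
arm_command --deltas '[0,0,2,0,0,0,1,-1.6,7.8,2,0,0,0,1,-3,14.7,2,0,0,0,1,-4,19.6,2,0,0,0,1,-4,19.6,2,0,0,0,1]'

```text
time_s: 15.25
ee_pos: [523.6, 208.6, 102.3]
eef_rot: [-0.0, 0.775, -0.632, 0.0]
wrist_force: [0.9, 0.7, -3.4]
gripper_width: 13.5
```

Call:
arm_command --deltas '[-0.8,3.9,0,0,0,0,1,-1.6,7.8,0,0,0,0,1,-1.6,7.8,0,0,0,0,1]'

```text
time_s: 15.62
ee_pos: [522.1, 216.2, 102.3]
eef_rot: [-0.0, 0.775, -0.632, -0.0]
wrist_force: [1.3, 0.9, -3.4]
gripper_width: 13.6
```

Call:
arm_command --deltas '[-1,4.9,0,0,0,0,1,-2,9.8,0,0,0,0,1,-3,14.7,0,0,0,0,1,-3,14.7,0,0,0,0,1]'

```text
time_s: 16.12
ee_pos: [519.1, 231.1, 102.3]
eef_rot: [-0.0, 0.775, -0.632, -0.0]
wrist_force: [0.2, -0.8, -4.2]
gripper_width: 14.0
```

Call:
arm_command --deltas '[-1,4.9,0,0,0,0,1,-2,9.8,0,0,0,0,1,-3,14.7,0,0,0,0,1,-3,14.7,0,0,0,0,1]'

```text
time_s: 16.62
ee_pos: [516.1, 245.8, 102.3]
eef_rot: [-0.0, 0.775, -0.632, -0.0]
wrist_force: [1.2, 0.9, -4.0]
gripper_width: 13.6
```

Call:
arm_command --deltas '[-1.2,5.9,0,0,0,0,1,-2.4,11.8,0,0,0,0,1,-3.6,17.6,0,0,0,0,1,-4.8,23.5,0,0,0,0,1,-4.8,23.5,0,0,0,0,1]'

```text
time_s: 17.25
ee_pos: [511.3, 269.7, 102.3]
eef_rot: [-0.0, 0.775, -0.632, -0.0]
wrist_force: [3.5, 3.2, -4.7]
gripper_width: 13.5
```

Call:
arm_command --deltas '[-0.5,2.5,0,0,0,0,1,-0.8,3.9,0,0,0,0,1,-0.8,3.9,0,0,0,0,1]'

```text
time_s: 17.62
ee_pos: [510.7, 272.6, 102.3]
eef_rot: [-0.0, 0.775, -0.632, 0.0]
wrist_force: [3.5, -0.9, -4.0]
gripper_width: 13.6
```

Call:
arm_command --deltas '[-0.4,2,0,0,0,0,1,-0.4,2,0,0,0,0,1]'

```text
time_s: 17.88
ee_pos: [510.3, 274.7, 102.3]
eef_rot: [-0.0, 0.775, -0.632, 0.0]
wrist_force: [4.4, -1.1, -4.0]
gripper_width: 13.6
```

Call:
arm_command --deltas '[-0.4,2,0,0,0,0,1,-0.4,2,0,0,0,0,1]'

```text
time_s: 18.12
ee_pos: [510.2, 275.2, 102.3]
eef_rot: [0.001, 0.774, -0.633, 0.001]
wrist_force: [6.4, -10.1, -3.3]
gripper_width: 13.5
```

Call:
arm_command --deltas '[-0.3,1.5,0,0,0,0,1,-0.3,1.5,0,0,0,0,1]'

```text
time_s: 18.38
ee_pos: [510.2, 275.3, 102.3]
eef_rot: [0.002, 0.774, -0.633, 0.002]
wrist_force: [6.6, -16.8, -1.6]
gripper_width: 13.6
```

Shoulder is home: contact force rose to about 17 N and motion stopped. Release, rise and look.

Call:
arm_command --deltas '[0,0,0,0,0,0,0.8,0,0,0,0,0,0,0.5,0,0,0,0,0,0,0.4,0,0,0,0,0,0,0.4]'

```text
time_s: 18.88
ee_pos: [509.2, 278.4, 102.3]
eef_rot: [-0.0, 0.775, -0.632, -0.0]
wrist_force: [-0.5, -0.6, 0.3]
gripper_width: 51.3
```

Call:
arm_command --deltas '[0,0,20,0,0,0,0.4,2,-10,60,0,0,0,0.4,4,-20,110,0,0,0,0.7,6,-30,150,0,0,0,1,6,-30,160,0,0,0,1]'

```text
time_s: 19.5
ee_pos: [516.2, 248.1, 265.0]
eef_rot: [-0.002, 0.774, -0.633, 0.001]
wrist_force: [-0.5, -0.6, -0.3]
gripper_width: 0.2
```

Run:
```python
from pin import *
im,p=look(6); u0,v0=proj([495,340,130],p).astype(int); save('home.png',cv2.resize(im[max(0,v0-45):v0+45,u0-45:u0+45],(540,540),interpolation=cv2.INTER_CUBIC))
for c in("scene","top"):
    if c=="scene": f=np.load('scene6.npz'); dd=f['d']
    else: _,dd,p=snap(c); np.savez('top6.npz',im=_,d=dd)
    W=world(dd,viewer.camera_params(c)); u=(W[...,:2]-M)@d; w=(W[...,:2]-M)@n; z=W[...,2]
    m=(u>-15)&(u<110)&(abs(w)<45)&(z>136)&(z<215)
    for a in range(136,215,10):
        q=m&(z>=a)&(z<a+10)
        if q.sum()>1: print(c,a,q.sum(),'u',u[q].min().round(),np.median(u[q]).round(1),u[q].max().round(),'w',w[q].min().round(1),w[q].max().round(1))
s=readout.sense(); print(s['ee_pos'],s['eef_rot'],s['time_s'],s['gripper_width'],s['wrist_force'])
```

```text
scene (-75, -60) 25 w [-10.5  -6.2   4.3] z [ 93.  102.9 107.4]
scene (-60, -50) 9 w [-9.9 -4.9  4.4] z [ 93.5 105.3 107. ]
scene (-50, -40) 13 w [-10.8  -6.6   1.6] z [ 97.  104.5 109.3]
scene (-40, -30) 13 w [-10.7  -7.2   1.5] z [ 94.  105.4 109.8]
scene (-30, -20) 15 w [-8.9 -3.3  5.2] z [ 94.8 108.2 110.7]
scene (-20, -12) 8 w [-10.8  -4.9   3.6] z [ 95.9 110.1 111.8]
scene (-12, -4) 8 w [-7.6 -0.3  5.1] z [109.9 111.3 114. ]
u max [-6.8 -3.6 -1.5]
mouth-face w range [-18.7  15.3]
scene 136 14 u 1.0 5.9 12.0 w -38.4 31.8
scene 146 17 u 4.0 10.7 19.0 w -38.9 34.4
scene 156 16 u 11.0 17.5 24.0 w -37.3 33.7
scene 166 13 u 19.0 21.0 25.0 w -36.1 30.3
scene 176 32 u 19.0 26.4 35.0 w -33.2 28.0
scene 186 22 u 29.0 32.3 38.0 w -17.9 12.1
scene 196 20 u 33.0 38.4 46.0 w -14.0 8.8
[515.61274367 248.38443807 262.91659916] [-6.91075530e-04  7.74617624e-01 -6.32429402e-01  3.33645071e-04] 19.6 0.13839849846552557 [ 0.04917882  0.78340292 -0.59702272]
```

View pics/home.png

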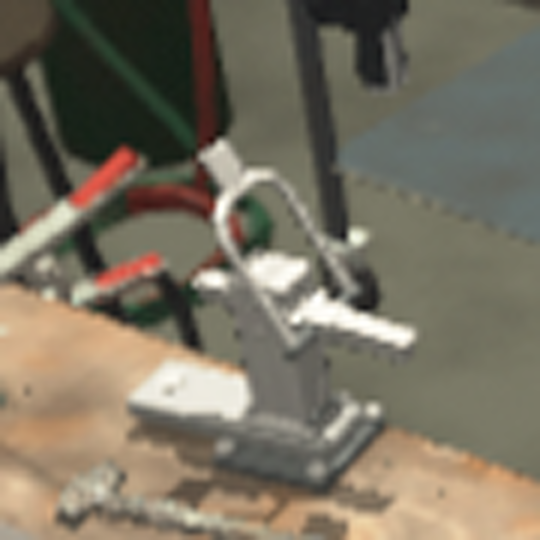

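Pin home, tip through, ring standing open over the post (lug at scene-crop (220,155)). Now I bring the shut fingers behind the lug.

Call:
arm_command --deltas '[-9,45,-10,0,0,0,1,-19,93.5,-25,0,0,0,1,-19,93.5,-45,0,0,0,1,-19,93.5,-63,0,0,0,1,-19,93.5,-63,0,0,0,1]'

```text
time_s: 20.23
ee_pos: [495.0, 341.6, 196.4]
eef_rot: [0.002, 0.775, -0.632, -0.001]
wrist_force: [0.2, -0.4, -0.3]
gripper_width: 0.1
```

Call:
arm_command --deltas '[-3,14.7,-4,0,0,0,1,-6.4,31.4,-17,0,0,0,1,-9.2,45.1,-33,0,0,0,1,-10.7,52.9,-42,0,0,0,1,-11.9,58.8,-51,0,0,0,1]'

```text
time_s: 20.85
ee_pos: [484.2, 400.9, 147.4]
eef_rot: [0.0, 0.775, -0.632, -0.0]
wrist_force: [-0.2, -0.8, -0.2]
gripper_width: -0.3
```

Call:
arm_command --deltas '[-1.2,6,-9,0,0,0,1,-2.4,11.8,-18,0,0,0,1,-3.6,17.6,-26,0,0,0,1,-3.6,17.6,-26,0,0,0,1]'

```text
time_s: 21.35
ee_pos: [480.6, 418.3, 121.5]
eef_rot: [0.0, 0.775, -0.632, -0.0]
wrist_force: [0.4, -0.3, 0.9]
gripper_width: 0.0
```

Run:
```python
from pin import *
im,p=look(7); u0,v0=proj([490,370,130],p).astype(int); save('press.png',cv2.resize(im[max(0,v0-45):v0+45,u0-45:u0+45],(540,540),interpolation=cv2.INTER_CUBIC))
s=readout.sense(); print(s['ee_pos'],s['eef_rot'],s['time_s'],s['wrist_force']); t=s['ee_pos'][:2]-M; print(t@d,t@n)
```

```text
scene (-75, -60) 26 w [-10.2  -6.6   1.6] z [ 96.7 106.3 111.8]
scene (-60, -50) 14 w [-9.8 -7.7  5.2] z [ 97.2 109.6 112. ]
scene (-50, -40) 13 w [-9.9 -5.2  6.9] z [ 99.  109.  110.5]
scene (-40, -30) 15 w [-9.8 -7.4  4.3] z [ 96.4 109.1 113.2]
scene (-30, -20) 11 w [-9.4 -7.9  4. ] z [ 99.2 107.5 111.8]
scene (-20, -12) 9 w [-10.2  -4.    6.5] z [103.6 110.6 111.6]
scene (-12, -4) 10 w [-10.8  -1.7   9.7] z [105.7 110.1 113.1]
u max [-4.9 -2.8 -2.2]
mouth-face w range [-19.5  15.8]
[480.79271447 418.1839128  122.02092306] [ 1.77575036e-04  7.74695445e-01 -6.32334501e-01 -1.23085802e-04] 21.4 [ 0.0265973  -0.73421574 -0.43837285]
93.9483801226604 -0.8949575787611403
```

View pics/press.png

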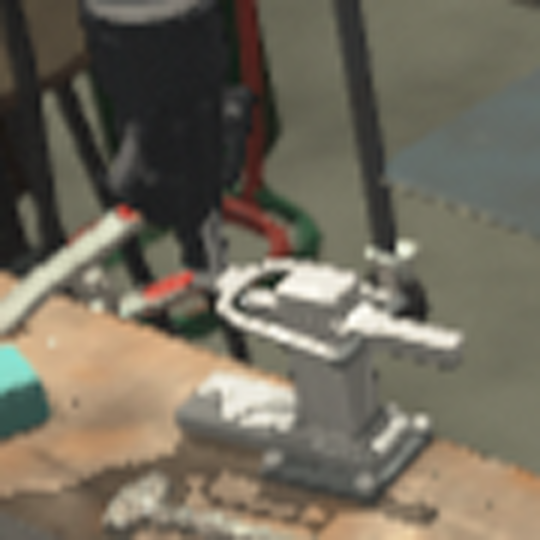

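The ring is down to the nose with the finger on the lug. Now press.

Call:
arm_command --deltas '[-0.4,2,-4,0,0,0,1,-0.6,3,-8,0,0,0,1,-0.6,3,-12,0,0,0,1,-0.6,3,-15,0,0,0,1]'

```text
time_s: 21.9
ee_pos: [480.6, 422.4, 108.5]
eef_rot: [-0.002, 0.775, -0.632, -0.001]
wrist_force: [-4.1, 5.0, 12.7]
gripper_width: 0.0
```

Call:
arm_command --deltas '[0,0,-4,0,0,0,1,0,0,-8,0,0,0,1,0,0,-11,0,0,0,1,0,0,-11,0,0,0,1]'

```text
time_s: 22.4
ee_pos: [480.1, 420.6, 95.7]
eef_rot: [0.001, 0.775, -0.633, -0.0]
wrist_force: [0.1, -0.8, -0.4]
gripper_width: -0.3
```

It has snapped past the nose. I'll follow down to the stop.

Call:
arm_command --deltas '[0,0,-3,0,0,0,1,0,0,-4,0,0,0,1,0,0,-4,0,0,0,1]'

```text
time_s: 22.78
ee_pos: [480.3, 420.9, 92.1]
eef_rot: [0.0, 0.775, -0.632, -0.0]
wrist_force: [0.0, -0.6, -0.7]
gripper_width: 0.0
```

Call:
arm_command --deltas '[0,0,-2,0,0,0,1,0,0,-2,0,0,0,1]'

```text
time_s: 23.02
ee_pos: [480.4, 421.1, 90.4]
eef_rot: [-0.0, 0.775, -0.632, 0.0]
wrist_force: [-0.1, -0.2, 2.1]
gripper_width: 0.1
```

Call:
arm_command --deltas '[0,0,-2,0,0,0,1,0,0,-2,0,0,0,1]'

```text
time_s: 23.28
ee_pos: [480.3, 421.0, 88.3]
eef_rot: [-0.0, 0.775, -0.632, 0.0]
wrist_force: [-0.1, -0.5, 1.8]
gripper_width: -0.3
```

Call:
arm_command --deltas '[0,0,-1.5,0,0,0,1,0,0,-1.5,0,0,0,1]'

```text
time_s: 23.52
ee_pos: [480.3, 421.0, 86.7]
eef_rot: [0.0, 0.775, -0.632, 0.0]
wrist_force: [-0.1, -0.6, 2.8]
gripper_width: 0.0
```

Call:
arm_command --deltas '[0,0,-2,0,0,0,1,0,0,-2,0,0,0,1]'

```text
time_s: 23.78
ee_pos: [480.4, 421.1, 85.0]
eef_rot: [-0.0, 0.775, -0.632, 0.0]
wrist_force: [-0.3, -1.7, 6.1]
gripper_width: -0.1
```

Call:
arm_command --deltas '[0,0,-2,0,0,0,1,0,0,-2,0,0,0,1]'

```text
time_s: 24.02
ee_pos: [480.6, 421.4, 83.6]
eef_rot: [-0.001, 0.775, -0.632, 0.0]
wrist_force: [-1.1, 0.2, 9.5]
gripper_width: 0.0
```

Force now rises against the stop. Back off straight up and check.

Call:
arm_command --deltas '[0,0,10,0,0,0,1,0,0,40,0,0,0,1,0,0,90,0,0,0,1,0,0,140,0,0,0,1,0,0,180,0,0,0,1]'

```text
time_s: 24.65
ee_pos: [480.2, 421.0, 264.9]
eef_rot: [-0.0, 0.775, -0.632, 0.0]
wrist_force: [1.2, -0.1, -0.2]
gripper_width: -0.5
```

Run:
```python
from pin import *
im,p=look(8); u0,v0=proj([490,370,110],p).astype(int); save('end.png',cv2.resize(im[max(0,v0-45):v0+45,u0-45:u0+45],(540,540),interpolation=cv2.INTER_CUBIC))
W=world(np.load('scene8.npz')['d'],p)
def prof(W,c):
    u=(W[...,:2]-M)@d; w=(W[...,:2]-M)@n; z=W[...,2]
    for lab,wr in(('arm-',(-42,-24)),('mid',(-14,12))):
        for a in range(-10,112,8):
            m=(u>a)&(u<=a+8)&(w>wr[0])&(w<wr[1])&(z>60)&(z<125)
            if m.sum()>1: print(c,lab,a,m.sum(),'z',np.percentile(z[m],[10,50,90]).round(1))
prof(W,'scene')
it,dt,pt=snap('top'); prof(world(dt,pt),'top')
for c in('scene','top'):
    W0=world(np.load(c+'0.npz')['d'],viewer.camera_params(c))
    for nme,b in (('magnet',((240,310),(-385,-270),(6,30))),('can',((420,490),(-545,-460),(20,110))),('tube',((500,565),(-145,-40),(15,45)))):
        W1=W if c=='scene' else world(dt,pt); A=W0[box(W0,*b)];B=W1[box(W1,*b)]; print(c,nme,len(A),len(B),(A.mean(0)-B.mean(0)).round(1) if len(A) and len(B) else '')
s=readout.sense(); print(s['ee_pos'],s['time_s'],s['wrist_force'])
```

```text
scene (-75, -60) 25 w [-8.  -4.8  4.4] z [ 92.5 103.  107.5]
scene (-60, -50) 16 w [-9.6 -5.7  3.7] z [ 92.6 102.7 109.4]
scene (-50, -40) 16 w [-10.   -7.3   5.2] z [ 95.1 104.8 110. ]
scene (-40, -30) 12 w [-9.7 -5.3  5.1] z [ 92.3 107.  108.8]
scene (-30, -20) 17 w [-9.9 -6.9  8.3] z [ 96.6 107.1 109.3]
scene (-20, -12) 8 w [-8.2 -1.6  8. ] z [107.3 109.2 111.9]
scene (-12, -4) 7 w [-6.2  2.6  8.5] z [108.5 109.8 111.7]
u max [-4.1 -1.3 -0. ]
mouth-face w range [-18.7  17. ]
scene arm- -10 4 z [103.1 104.4 106. ]
scene arm- -2 4 z [ 99.7 102.  103.8]
scene arm- 6 6 z [ 99.4 103.9 105.7]
scene arm- 14 4 z [101.2 102.8 103.6]
scene arm- 22 4 z [ 99.6 101.  103.5]
scene arm- 30 5 z [ 96.9  97.9 100.1]
scene arm- 38 4 z [100.  101.8 102.9]
scene arm- 46 5 z [ 97.8  99.7 101.8]
scene arm- 54 4 z [ 96.7  99.1 101.1]
scene arm- 62 2 z [ 99.6  99.8 100. ]
scene arm- 70 2 z [97.1 98.1 99. ]
scene mid -10 12 z [108.1 109.4 112. ]
scene mid -2 42 z [ 64.6  79.9 120.7]
scene mid 30 4 z [68.2 83.4 95. ]
scene mid 46 8 z [105.3 110.6 115.1]
scene mid 54 12 z [104.7 113.3 115.1]
scene mid 62 7 z
[... 504 characters left out ...]
100.4 103.5]
top mid -10 12 z [106.7 109.9 111.7]
top mid -2 16 z [ 75.2 107.7 118.8]
top mid 14 2 z [117.1 117.6 118. ]
top mid 38 5 z [113.2 113.9 124.3]
top mid 46 11 z [102.5 113.  115.6]
top mid 54 11 z [106.4 114.  119.1]
top mid 62 7 z [110.  114.1 117. ]
top mid 70 10 z [ 93.6  97.7 108.4]
top mid 78 11 z [ 94.1  98.2 102.4]
top mid 86 11 z [ 93.3  96.4 100.7]
top mid 94 11 z [ 93.9  96.9 100.4]
scene magnet 547 548 [-0.  -0.2 -0.1]
scene can 645 642 [-0.  -0.1 -0. ]
scene tube 263 263 [ 0.3  0.3 -0. ]
top magnet 272 270 [-0.1 -0.4 -0.4]
top can 253 251 [-0.2 -0.2  0. ]
top tube 187 192 [0.5 1.  0.3]
[481.16383025 421.764178   267.54960523] 24.75 [ 0.36165991 -0.3926607  -0.24638717]
```

View pics/end.png

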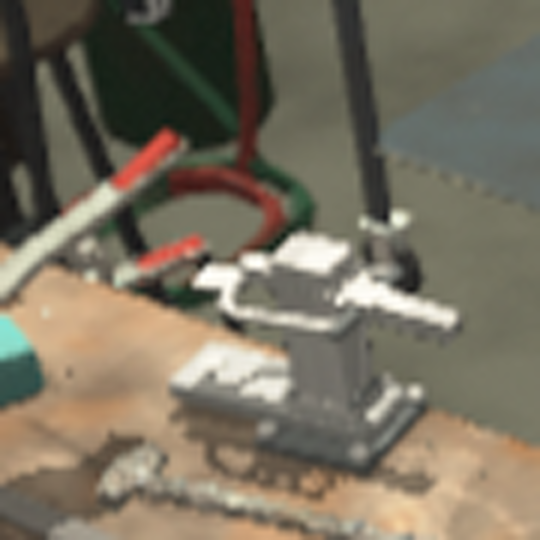

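Run:
```python
from pin import *
p=viewer.camera_params('scene')
for k in (6,8):
    W=world(np.load(f'scene{k}.npz')['d'],p); u=(W[...,:2]-M)@d; w=(W[...,:2]-M)@n; z=W[...,2]
    m=(u>-90)&(u<-40)&(abs(w)<9)&(z>90)&(z<112); print('tab rear u',np.percentile(u[m],[0,2,5,10]).round(1))
    m=(u>40)&(u<90)&(abs(w)<9)&(z>106)&(z<120); print('tip u',np.percentile(u[m],[90,98,100]).round(1),m.sum())
```

```text
tab rear u [-73.3 -73.2 -73.1 -72.3]
tip u [67.1 72.2 73.4] 21
tab rear u [-74.2 -73.7 -73.5 -72.5]
tip u [67.7 69.9 70. ] 19
```

```bash
python3 -c "
from rig import manip; print(manip.finish_job())"
```

```text
the job is handed in; nothing more can be done
None
```

The linchpin is through the hitch post with its shoulder home, and the ring is swung over and snapped past the tip. I handed the job in at about 25 s of the 58 s allowed; no verdict was reported.

**What I did:** I lifted the pin out of the grey stand and laid it flat on the free strip with the ring up, then let go. I took it up again from above and pushed it through the cross hole until the shoulder met the post (about 17 N). With the shut fingers I swung the ring over the post and pressed it past the nose (about 13 N) down to its stop (about 10 N), then backed the arm off.

**Last checks:**
- **Shoulder:** it sits about 1 to 2 mm from the post, judged from the rear end of the tab.
- **Ring:** the bar is about 13 mm below the pin's axis. Two estimates of the ring joint gave about 1.13 and 1.16 rad; both are past the 1.08 needed.
- **Pin angle:** it sits tip-up by about 0.06 rad in the loose hole, inside the 0.15 limit.
- **Robot:** wrist force is about zero and the arm is clear of everything.
- **Bystanders:** the magnet and oil can moved less than 0.5 mm. The tube offcut read up to 1.1 mm, which is within measuring noise.
- **Not checked:** I did not measure the bolt separately; the detector never reported it, and I never located it.

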